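# Clamp the weld coupon to the set force

## Robot

A 7-joint arm with a two-finger parallel gripper is mounted at the origin on the work surface. World frame = base frame: x ahead of the robot, y to its left, z up, the work surface at z = 0. Lengths are in m, angles in rad, forces in N, time in s.
With the tool pointing down it reaches from about 0.425 to 0.925 m from the base axis. Payload 6.8 kg.
Tool frame: the origin (TCP) lies at the very end of the fingers, on their centre line; the grasp point (between the pads) lies 19 mm behind it; z points along the fingers, y is the line along which they close (so a half turn about z gives the same grasp; the last joint's range is limited). The gripper opens to 88 mm and grips with 3 to 60 N. Pads are 20 mm wide; open, the fingers measure 115 mm over their backs; the gripper's body (75 mm by 178 mm) begins 61 mm behind the grasp point.
Start: joints at [1.043, 0.477, 0.022, 1.555, -0.011, 1.109, -0.083], TCP at [0.275, -0.616, 0.223] pointing down, gripper open.
Joint ranges: [-2.96, 2.96], [-0.34, 2.1], [-1.41, 1.46], [0.24, 2.44], [-1.37, 4.51], [0.17, 1.92], [-2.96, 2.96]. Speed limits (rad/s): [2.39, 2.39, 3.14, 3.14, 3.14, 3.14, 3.14].

## Interface

Orientations are given as a 3x3 rotation matrix whose columns are the frame's x, y, z axes.
In Python, from station import * gives the robot as it stands. The module is installed in compiled form; this text tells all that it offers.
- The arm moves only by the tool jog_arm, never from a script. Its arguments are lists of equal length, an entry for each row: "offset": the shift along the world's x, y, z in m, a list of three; "dr": the turn, a rotation vector about the world's x, y, z in rad, a list of three; "gripper": the opening, from 0 (shut) to 1 (fully open). In form: {"offset": [[tx, ty, tz], ...], "dr": [[wx, wy, wz], ...], "gripper": [gripper, ...]}. A call has 1 to 10 rows; each row is the pose to reach, as a shift and turn from the pose commanded when the call began; what a row does not reach only later rows make up. A row lasts 1/12 s, in which the tool goes at most 41.7 mm and 7.16 degrees, less where a joint would pass 70% of its speed; a pose out of reach is approached as far as the arm can. A call with a gripper value outside its range is refused whole. The fingers move at their own pace and stop on an object; "squeeze" is the grip in N (left out, the last holds). Time passes only in rows, so rows that repeat a pose let the fingers close. It gives the time, the measured TCP pose, the force, the opening and the grip force at its end, in the units of the state.
- get_obs(): the state, without advancing time (a new reading comes with each control period).
- grab_frame(name): name is "side" or "top" or "wrist"; returns (picture, depth): 384x512x3 uint8, red, green, blue; 384x512 float32, m along the optical axis (not along the pixel's ray), 0 where there is no reading.
- calibration(name): a dict with "mtx" (3x3 intrinsics, pixels), "origin" and "rotation" of the camera in the world. Camera axes: x right, y down, z forward; pixel columns grow to the right and rows downward; lengths in m; the calibration is good to about 2 mm. A picture is of the moment at which its call begins: read the wrist's pose just before it. calibration takes no time and is no camera call; for the wrist camera it gives the pose at the moment of the call.
- close_job(): hands the job in; it is judged then, once.
The state is a dict: "time_s": time; "q": joint angles; "joint_vel": joint speeds; "joint_torque": joint torques, N m; "eef_pos": TCP position; "eef_rot": TCP orientation; "contact_force": force on the tool from outside, world axes, zero at the start; "wrist_torque": the same for the moment, N m; "finger_gap": finger opening in m; "grasp_force": force on a finger pad.
Only numpy, scipy, OpenCV 4.12 (cv2) and the standard library are available. Lean on these libraries where they do the work, as an engineer would, in place of code of your own. Each camera call takes 0.05 s, during which the arm holds its last target. There are 200 camera calls.

## Task

Lay the bright practice coupon with the three weld beads flat on the copper bar of the welding fixture, its clean end pushed up to the single end pin and its long edge up to the two side pins, and let go of it. Then swing the blue clamp arm back over it as far as its stop, and turn the black cross grip clockwise until the green force tab pops out of the aluminium spring housing; stop there, at most an eighth of a turn further. Leave everything else on the bench where it lies.

Things in the scene. Friction and masses are not known exactly. Their poses are not given: they have to be found in the camera images.
- coupon: The part to clamp: bright ground steel plate, 150 x 50 x 12 mm, 0.6 to 0.75 kg, flat on the bench. Origin: centre of its underside; z up, x along its length to the clean end, which points roughly away from the robot at the start. Three dark weld beads (look only, 2 mm high) run lengthwise over the -x half; the +x end is clean.
- clean_end (a point): Middle of the upper edge of the coupon's clean (+x) end; 75 mm from the coupon's origin along x, 12 mm above its underside.
- bead_end (a point): Middle of the upper edge of the coupon's bead (-x) end.
- fixture: Welding fixture bolted to the bench: grey subplate 210 (x) x 230 (y) x 15 mm. Origin: on the bench top, straight below the clamp pad when the arm is at its stop; z up. In its frame, in mm: side pins at (-100, 31) and (10, 31), end pin at (36, 0), all 12 mm diameter with tops at height 49.
- backing_bar: Copper bar 153 x 44 x 28 mm on which the coupon lies, let into the subplate along the fixture's x; axes as the fixture's, origin at its underside below the clamp pad. Its top is about 40 mm above the bench; bars differ in height by up to 1.2 mm either way, and the gap below the clamp pad with them.
- seat (a point): Point on the bar's top face where the coupon's origin lies when the coupon is fully against all three pins (fixture x = -45 mm, y = 0), its axes then along the fixture's. Beside it, between the side pins, there is room for a gripper finger.
- column (a point): Top of the clamp's vertical column, 32 to 40 mm diameter, 186 mm above the bench, at (0, 130) mm in the fixture's frame: the swing axis of the clamp arm.
- clamp_arm (a joint): Swing of the blue clamp arm about the column, rad: 0 = at its stop, arm pointing to the fixture's -y with the head over the bar; grows counter-clockwise from above to 1.5, the head moving away to the fixture's +x. Starts open (0.9 to 1.3), stays where it is left (friction 0.35 N m). It can be swung by the cross grip, turning the gripper along with the arm, or pushed.
- clamp_head (a point): Centre of the clamp head's top face, 160 mm above the bench, 130 mm from the column's axis (x, y turn with the arm; at its stop they are the fixture's). Head 46 mm diameter, 40 mm high; arm 30 mm wide. Below the head hangs the spindle's aluminium spring housing (52 mm diameter, 40 mm high) with the brass pad (30 mm diameter) at its foot.
- cross_grip: Black four-lobed cross grip over the clamp head: two crossed bars 60 x 22 x 26 mm high with flat lobe ends, to be gripped from above, e.g. across opposite lobe ends (60 mm). Origin: its centre, 200 mm above the bench, 40 mm above the head; x, y along the lobes, z up. It turns about z at a constant height, at 0.2 to 0.3 N m, and stays where it is left.
- spindle_top (a point): Upper end of the keyed steel spindle that passes through the cross grip, at most 11 mm above the grip. Turning the grip clockwise seen from above drives spindle and brass pad down, 2.5 mm per rad. The pad starts 2 to 7.5 mm above the clamped coupon: 2 to 4.3 rad in all until the tab pops out, often more than one grasp.
- spring (a joint): Compression of the springs in the aluminium spring housing, m: 0 while the pad presses nothing, then grows 2.5 mm per rad of the grip; at 0.003 (40 N on the coupon) the tab is released; 0.005 is an eighth of a turn more. If the grip is turned back it falls again.
- tab (a joint): Green force tab in the aluminium spring housing, m: 0 to 0.001 = held in, flush; jumps out to about 0.017 when the set force is reached, and stays out.
- tab_face (a point): Centre of the tab's outer face (26 x 11 mm), on the side of the aluminium spring housing that points to the fixture's +x when the arm is at its stop, 80 to 95 mm above the bench; it sinks with the spindle.
- tee_piece: Bystander: rusty welded T-piece, base 145 x 50 x 8 mm with an upright 40 mm web along its middle; origin at its underside.
- rusty_plate: Bystander: plain rusty plate 140 x 50 x 8 mm; origin at its underside.
- chipping_hammer: Bystander: chipping hammer, 220 mm long, 28 mm high.
- flat_file: Bystander: flat file with wooden handle, 305 mm long, 30 mm high.
- wire_brush: Bystander: wire brush with wooden back, 260 mm long, 32 mm high.
- magnet: Bystander: red arrow-shaped welding magnet, 115 mm long, 18 mm high.
- pliers: Bystander: pliers with red handles, 220 mm long, 14 mm high.
- rod_pot: Bystander: round steel pot, 80 mm diameter, 120 mm high, with welding rods standing in it to 260 mm.
Things that resemble listed ones, but are neither listed nor needed, are in the scene too. Of the things shaped like the coupon, the steel one is meant.

How it is judged:
On the way, in this order (a step that is already met when the one before it is completed fails the run):
1. the coupon lies flat on the copper bar against the pins, let go (x of clean_end in the frame of fixture between 0.025 and 0.032 m and y of clean_end in the frame of fixture between -0.005 and 0.003 m and y of bead_end in the frame of fixture between -0.005 and 0.003 m and angle between coupon's own z axis and vertical below 0.03 rad and z of coupon in the frame of backing_bar between 0.026 and 0.03 m and contact force between the fingers and coupon below 0.1 N), for 0.2 s.
2. the clamp arm is back at its stop over the coupon (x of clean_end in the frame of fixture between 0.025 and 0.032 m and y of clean_end in the frame of fixture between -0.005 and 0.003 m and y of bead_end in the frame of fixture between -0.005 and 0.003 m and angle between coupon's own z axis and vertical below 0.03 rad and z of coupon in the frame of backing_bar between 0.026 and 0.03 m and value of joint clamp_arm below 0.05 rad), for 0.1 s.
3. the screw is tightened on the coupon and the tab has popped out (all of step 2 and value of joint tab above 0.012 m and value of joint spring between 0.0024 and 0.00505 m), for 0.1 s.
At the end, for the whole second after the job is handed in: Coupon flat on the copper bar (0.03 rad), its clean end within 5 mm of the end pin, both ends within 5 mm of the side pins' line; clamp arm at its stop (under 0.05 rad); tab out (over 12 mm) with the clamp still pressing at the set force (spring lift 2.4 to 5 mm); all at rest (all of step 3 and linear speed of coupon below 0.01 m/s); the robot touches nothing.
It fails at once if the screw is overtightened: more than an eighth of a turn past the point where the tab pops out (value of joint spring above 0.00505 m).
It fails at once if another thing on the bench is shifted by more than 30 mm (distance of any of tee_piece, rusty_plate, chipping_hammer, flat_file, wire_brush, magnet, pliers, rod_pot from where it was at the start of the episode above 0.03 m).
It also fails if it takes over 72 s, if anything falls off the work surface, if the arm or the gripper's body presses on something with over 40 N, if the wrist force passes 120 N, or if a joint passes its speed limit or range.

## Working session

There is one attempt and no reset: what is moved stays moved. The work goes in short steps, Python scripts to look and compute and a tool call to move; the robot and the scene stay as the last step left them, time stands still between calls to the robot, and variables do not carry over. Pictures are saved under pics/ and viewed, at most 10 in all, crops included, and the job is handed in when it is done.

Besides the shell and the picture viewer there is one more tool, called as name(argument=value, ...) on one line, values as JSON. jog_arm: Moves the arm, as the interface text tells. Its arguments: {"type":"object","properties":{"offset":{"type":"array","items":{"type":"array","items":{"type":"number"}}},"dr":{"type":"array","items":{"type":"array","items":{"type":"number"}}},"gripper":{"type":"array","items":{"type":"number"}},"squeeze":{"type":"number"}},"required":["offset","dr","gripper"]}

```bash
mkdir -p pics; cat > h.py <<'E'
from station import *
import numpy as np, cv2
def grab(n):
    c=calibration(n); im,d=grab_frame(n); np.savez(f'{n}.npz',im=im,d=d,K=c['mtx'],o=c['origin'],R=c['rotation']); return im,d
def load(n):
    return np.load(f'{n}.npz')
def cloud(f):
    d=f['d'];K=f['K'];v,u=np.mgrid[:d.shape[0],:d.shape[1]]
    p=np.stack([(u-K[0,2])/K[0,0]*d,(v-K[1,2])/K[1,1]*d,d],-1)
    return p@np.array(f['R']).T+f['o']
def ray(f,u,v,z):
    K=f['K'];r=np.array(f['R'])@np.array([(u-K[0,2])/K[0,0],(v-K[1,2])/K[1,1],1.]);o=np.array(f['o']);return o+r*(z-o[2])/r[2]
def save(n,im): cv2.imwrite(f'pics/{n}.png',im[:,:,::-1])
E
python3 - <<'E'
from h import *
a,_=grab('top'); b,_=grab('side')
save('top0',cv2.resize(a,(800,600)));save('side0',cv2.resize(b,(800,600)))
o=get_obs();print(o['time_s'],o['eef_pos'],o['eef_rot'],o['finger_gap'])
for n in('top','side'):print(calibration(n))
E
```

```text
0.1 [ 0.27490253 -0.61591457  0.22178585] [[ 9.13163317e-01  4.07593187e-01 -7.41892962e-04]
 [ 4.07593850e-01 -9.13162227e-01  1.41434321e-03]
 [-1.00991974e-04 -1.59391734e-03 -9.99998725e-01]] 0.08752775028011345
{'mtx': array([[471.71021496,   0.        , 257.36188414],
       [  0.        , 471.71021496, 191.52686202],
       [  0.        ,   0.        ,   1.        ]]), 'origin': array([0.25909376, 0.04440947, 1.84433906]), 'rotation': array([[ 2.67505487e-02, -9.87930653e-01,  1.52569437e-01],
       [-9.99641999e-01, -2.63561801e-02,  4.60704135e-03],
       [-5.30289812e-04, -1.52638058e-01, -9.88282016e-01]])}
{'mtx': array([[459.9246221 ,   0.        , 256.98895607],
       [  0.        , 459.9246221 , 196.50292883],
       [  0.        ,   0.        ,   1.        ]]), 'origin': array([-0.21064015,  1.10575382,  1.20811844]), 'rotation': array([[-0.81254807, -0.38162794,  0.44059705],
       [-0.58256056,  0.50610969, -0.63598442],
       [ 0.01971898, -0.77344237, -0.63355984]])}
```

View pics/top0.png

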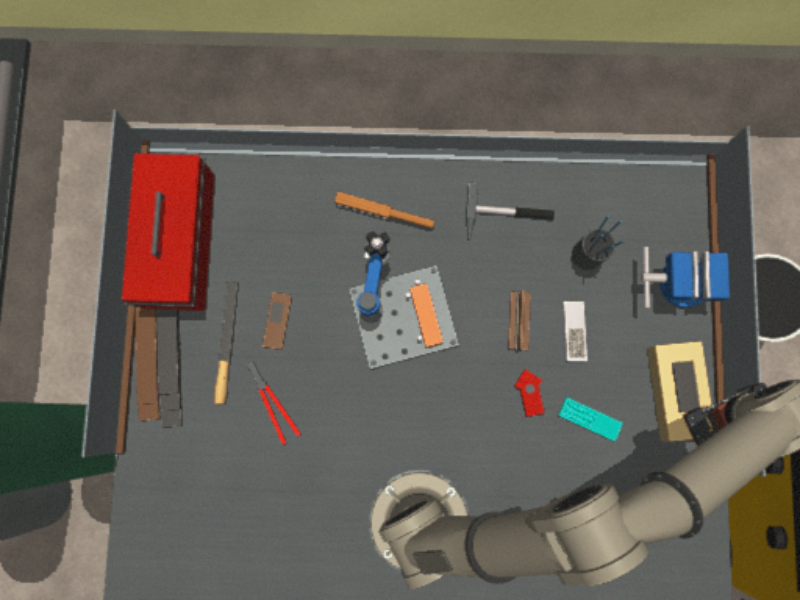

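View pics/side0.png

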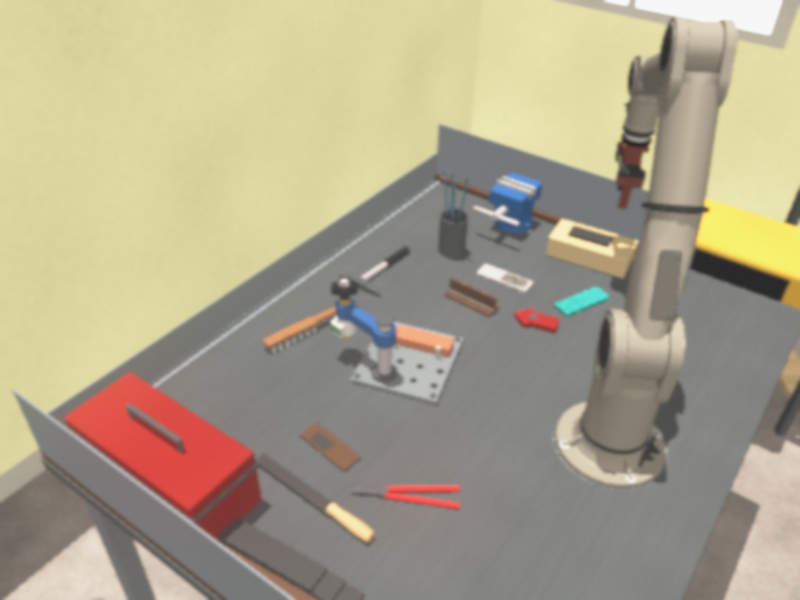

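The top view shows the steel coupon at about (575,331), with its beads toward the robot. The fixture's copper bar is at (426,315), the column at (368,303), and the open arm's head at (376,243). The turquoise block and the brown plates are distractors.

```bash
python3 - <<'E'
from h import *
f=load('top');im=f['im'].astype(int);hsv=cv2.cvtColor(f['im'],cv2.COLOR_RGB2HSV)
def rect(m,z,box):
    k=np.zeros(m.shape,bool);x0,y0,x1,y1=box;k[y0:y1,x0:x1]=1;v,u=np.nonzero(m&k)
    P=np.array([ray(f,a,b,z)[:2] for a,b in zip(u,v)]).astype(np.float32)
    c,s,a=cv2.minAreaRect(P*1000);bx=cv2.boxPoints((c,s,a));print(len(u),c,s,a);e=max([bx[1]-bx[0],bx[2]-bx[1]],key=np.linalg.norm);print(' long yaw',np.arctan2(e[1],e[0]))
rect(im.min(2)>120,.012,(355,188,380,235))
rect((hsv[...,0]<15)&(hsv[...,1]>120)&(hsv[...,2]>150),.04,(255,175,290,228))
rect((hsv[...,0]>100)&(hsv[...,0]<125)&(hsv[...,1]>130),.15,(220,140,255,205))
o=np.array(f['o']);print(ray(f,368/1.5625,301/1.5625,.186),ray(f,376/1.5625,243/1.5625,.2))
print(np.array(calibration('wrist')['rotation']),calibration('wrist')['origin'],calibration('wrist')['mtx'])
E
```

```text
488 (475.046142578125, -380.07537841796875) (146.3635711669922, 53.072410583496094) 2.7779648303985596
 long yaw 0.04848479
436 (502.04046630859375, -5.995368957519531) (152.66278076171875, 43.220916748046875) 16.46826934814453
 long yaw 0.2874256
262 (555.8882446289062, 128.8408660888672) (48.46720886230469, 145.6765899658203) 86.34576416015625
 long yaw -0.06377848
[0.50903028 0.12967649 0.186     ] [0.64135236 0.11521935 0.2       ]
[[ 0.40697535 -0.88405531 -0.22982011]
 [-0.91343718 -0.3944038  -0.10039   ]
 [-0.00189161  0.25078249 -0.96804161]] [ 0.33672968 -0.58829326  0.38481412] [[285.3570628    0.         261.01231663]
 [  0.         285.3570628  191.68787798]
 [  0.           0.           1.        ]]
```

jog_arm(offset=[[0.2,0.236,-0.02],[0.2,0.236,-0.02],[0.2,0.236,-0.02],[0.2,0.236,-0.02],[0.2,0.236,-0.02],[0.2,0.236,-0.02],[0.2,0.236,-0.02],[0.2,0.236,-0.02],[0.2,0.236,-0.02],[0.2,0.236,-0.02]], dr=[[0,0,-0.37],[0,0,-0.37],[0,0,-0.37],[0,0,-0.37],[0,0,-0.37],[0,0,-0.37],[0,0,-0.37],[0,0,-0.37],[0,0,-0.37],[0,0,-0.37]], gripper=[1,1,1,1,1,1,1,1,1,1])

```text
time_s: 0.93
eef_pos: [0.4757, -0.3791, 0.2022]
eef_rot: [[0.999, 0.053, -0.001], [0.053, -0.999, 0.001], [-0.001, -0.001, -1.0]]
contact_force: [-0.5, -0.5, -1.1]
finger_gap: 0.0881
grasp_force: 0.0
```

```bash
python3 - <<'E'
from h import *
o=get_obs();a,_=grab('wrist');save('w1',cv2.resize(a,(800,600)))
print(o['time_s'],o['eef_pos'],np.arctan2(o['eef_rot'][1][0],o['eef_rot'][0][0]),o['q'],o['contact_force'])
f=load('wrist');m=(f['im'].min(2)>110).astype(np.uint8);n,l,s,c=cv2.connectedComponentsWithStats(m)
for i in range(1,n):
    if s[i,4]>800:
        v,u=np.nonzero(l==i);P=np.array([ray(f,a,b,.012)[:2] for a,b in zip(u,v)],np.float32)*1000
        r=cv2.minAreaRect(P);print(s[i],r)
E
```

```text
0.9333 [ 0.4757089  -0.37909394  0.20219337] 0.052792700837899366 [ 0.56590362  0.38781915  0.0058365   1.74263002 -0.0027267   1.01214138
 -0.94524968] [-0.54080715 -0.50321464 -1.11952819]
[    0     0   512   270 95402] ((503.94586181640625, -365.74072265625), (325.4967346191406, 675.1337890625), 2.9671471118927)
[ 419  219   93   24 1804] ((410.36480712890625, -654.3726196289062), (30.788421630859375, 122.38133239746094), 6.625123023986816)
[  87  280  349   20 5659] ((309.8979797363281, -386.8469543457031), (30.274398803710938, 490.97802734375), 3.0252983570098877)
[ 281  302   99   34 1974] ((267.4366149902344, -490.6827697753906), (55.727622985839844, 144.98963928222656), 3.026165008544922)
```

View pics/w1.png

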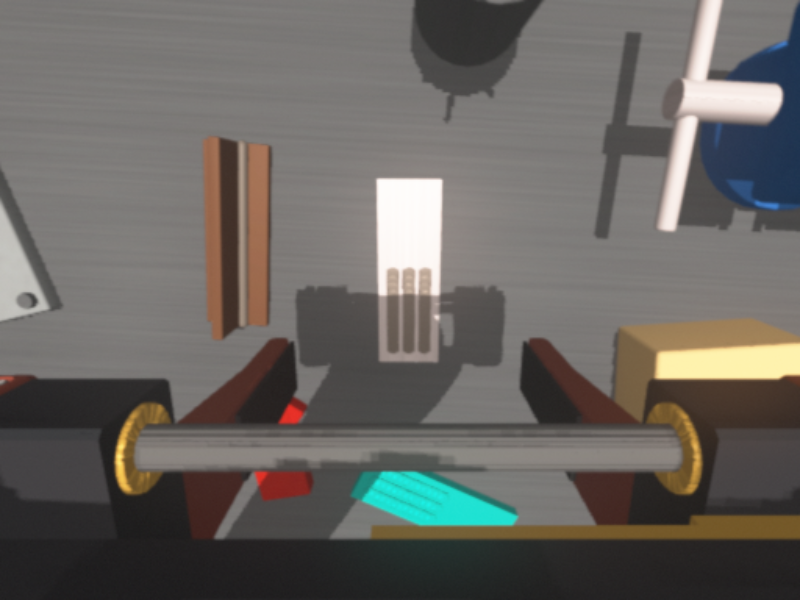

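The wrist view shows the coupon with corners near (377,179), (442,179), (438,361) and (379,362). Its bead end is nearer the gripper, in shadow.

```bash
python3 - <<'E'
from h import *
f=load('wrist');P=cloud(f);z=P[...,2];k=.64
C=np.array([ray(f,u*k,v*k,.012)[:2] for u,v in [(377,179),(442,179),(438,361.5),(379,362)]]);print(C,C.mean(0))
e=(C[0]+C[1]-C[2]-C[3])/2;print(np.linalg.norm(e),np.arctan2(e[1],e[0]))
m=(z>.007)&(z<.02);m[:110]=0;m[235:]=0;m[:,:230]=0;m[:,295:]=0
r=cv2.minAreaRect((P[m][:,:2]*1000).astype(np.float32));print(m.sum(),r)
b=P[150:230,180:225,2];print('bench z',np.median(b),'coupon z',np.median(z[m]))
E
```

```text
[[ 0.54559433 -0.35149737]
 [ 0.54818355 -0.40113535]
 [ 0.39877395 -0.40841632]
 [ 0.39568897 -0.35840613]] [ 0.4720602  -0.37986379]
0.1498255614476865 0.047371894181706606
4644 ((473.388671875, -379.3621826171875), (148.5131378173828, 50.01613235473633), 2.8413519859313965)
bench z 0.0009642179568786768 coupon z 0.013236940231936611
```

jog_arm(offset=[[-0.003,0,-0.1],[-0.003,0,-0.1],[-0.003,0,-0.1],[-0.003,0,-0.14],[-0.003,0,-0.17],[-0.003,0,-0.19],[-0.003,0,-0.198],[-0.003,0,-0.198],[-0.003,0,-0.198],[-0.003,0,-0.198]], dr=[[0,0,-0.005],[0,0,-0.005],[0,0,-0.005],[0,0,-0.005],[0,0,-0.005],[0,0,-0.005],[0,0,-0.005],[0,0,-0.005],[0,0,-0.005],[0,0,-0.005]], gripper=[1,1,1,1,1,1,1,1,1,1])

```text
time_s: 1.82
eef_pos: [0.4727, -0.3819, 0.0063]
eef_rot: [[0.999, 0.044, 0.002], [0.044, -0.999, -0.002], [0.002, 0.002, -1.0]]
contact_force: [-0.1, -0.0, -0.2]
finger_gap: 0.0877
grasp_force: 0.0
```

jog_arm(offset=[[0,0,0],[0,0,0],[0,0,0],[0,0,0],[0,0,0],[0,0,0],[0,0,0],[0,0,0]], dr=[[0,0,0],[0,0,0],[0,0,0],[0,0,0],[0,0,0],[0,0,0],[0,0,0],[0,0,0]], gripper=[0.5,0.45,0.45,0.45,0.4,0.4,0.4,0.4], squeeze=45)

```text
time_s: 2.48
eef_pos: [0.4722, -0.3798, 0.0047]
eef_rot: [[0.999, 0.045, -0.0], [0.045, -0.999, 0.001], [-0.0, -0.001, -1.0]]
contact_force: [-1.0, 2.1, 2.5]
finger_gap: 0.0495
grasp_force: 45.0
```

jog_arm(offset=[[0,0,0.03],[0,0,0.07],[0,0.01,0.11],[0.01,0.05,0.15],[0.02,0.09,0.18],[0.04,0.13,0.2],[0.04,0.17,0.2],[0.04,0.21,0.2],[0.04,0.25,0.2],[0.04,0.27,0.2]], dr=[[0,0,0],[0,0,0],[0,0,0],[0,0,0.04],[0,0,0.08],[0,0,0.12],[0,0,0.16],[0,0,0.2],[0,0,0.24],[0,0,0.24]], gripper=[0.4,0.4,0.4,0.4,0.4,0.4,0.4,0.4,0.4,0.4])

```text
time_s: 3.32
eef_pos: [0.511, -0.1093, 0.2039]
eef_rot: [[0.959, 0.283, -0.002], [0.283, -0.959, -0.0], [-0.002, -0.0, -1.0]]
contact_force: [1.3, -0.8, -7.0]
finger_gap: 0.0495
grasp_force: 45.0
```

jog_arm(offset=[[0,0,0],[0,0,0],[0,0,0]], dr=[[0,0,0],[0,0,0],[0,0,0]], gripper=[0.4,0.4,0.4])

```text
time_s: 3.57
eef_pos: [0.5111, -0.1115, 0.2036]
eef_rot: [[0.96, 0.281, -0.002], [0.281, -0.96, -0.0], [-0.002, -0.0, -1.0]]
contact_force: [-0.3, -0.2, -7.0]
finger_gap: 0.0491
grasp_force: 45.0
```

```bash
python3 - <<'E'
from h import *
o=get_obs();a,_=grab('wrist');save('w2',cv2.resize(a,(800,600)))
print(o['time_s'],o['eef_pos'],np.arctan2(o['eef_rot'][1][0],o['eef_rot'][0][0]),o['q'],o['contact_force'],o['wrist_torque'])
E
```

```text
3.5667 [ 0.51108464 -0.11146146  0.20360344] 0.28511303339748806 [ 0.22336329  0.2567855  -0.15127373  1.92720504  0.04744789  0.96316248
 -1.23589446] [-0.25509156 -0.15851945 -6.96582418] [-0.0436167   0.03052164  0.01042505]
```

View pics/w2.png

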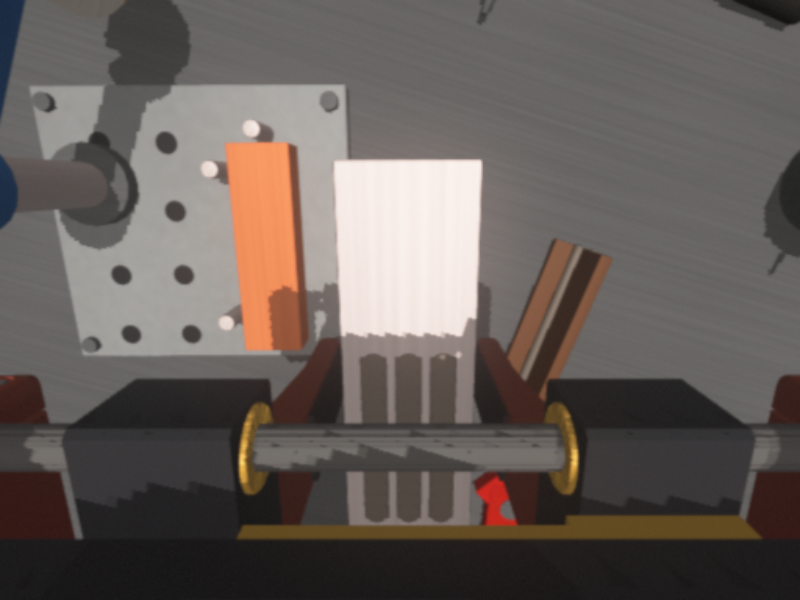

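The wrist view shows the held coupon in the centre, with its clean end from (334,161) to (482,160). The pin tops are the end pin at about (250,127) and the side pins at about (209,168) and (226,322). The copper bar lies from (258,143) to (276,349).

```bash
python3 - <<'E'
from h import *
f=load('wrist');k=.64;im=f['im'];P=cloud(f)
pt={}
for n,(u,v) in dict(end=(250,127),s1=(209,168),s2=(226,322)).items():
    u0,v0=int(u*k),int(v*k);w=im[v0-8:v0+9,u0-8:u0+9].min(2).astype(int)
    Z=P[v0-8:v0+9,u0-8:u0+9,2];m=(Z>.043)&(Z<.056);vv,uu=np.nonzero(m)
    bx=(uu.min()+u0-8,uu.max()+u0-8,vv.min()+v0-8,vv.max()+v0-8)
    pt[n]=ray(f,uu.mean()+u0-8,vv.mean()+v0-8,.049);print(n,m.sum(),bx,pt[n],np.median(Z[m]),'click',ray(f,u*k,v*k,.049))
d=pt['s1']-pt['s2'];yaw=np.arctan2(d[1],d[0]);print('len',np.linalg.norm(d),'yaw',yaw)
c,s=np.cos(yaw),np.sin(yaw);R=np.array([[c,-s],[s,c]])
L={'end':(.036,0),'s1':(.01,.031),'s2':(-.1,.031)}
O=[pt[n][:2]-R@L[n] for n in L];print(O);O=np.mean(O,0);print('O',O,'seat',O+R@[-.045,0])
hsv=cv2.cvtColor(im,cv2.COLOR_RGB2HSV);m=(hsv[...,0]<15)&(hsv[...,1]>120)&(hsv[...,2]>150);m[:,:140]=0;m[:,200:]=0
Zb=P[...,2][m];print('bar top',np.median(Zb));q=(P[m&(P[...,2]>.03)][:,:2]*1000).astype(np.float32);print(cv2.minAreaRect(q))
mc=(P[...,2]>.19)&(P[...,2]<.23);mc[:100]=0;mc[200:]=0;print('coupon top',np.median(P[...,2][mc]))
zt=.2109
a,b=ray(f,334*k,161*k,zt),ray(f,482*k,160*k,zt);ce=(a+b)/2;e=b-a
print('clean end',a,b,ce,'yaw',np.arctan2(e[0],-e[1]),np.linalg.norm(e))
o=get_obs();y=.2851;rel=np.array([[np.cos(y),np.sin(y)],[-np.sin(y),np.cos(y)]])@(ce[:2]-o['eef_pos'][:2]);print('clean end in tool(x,y_left)',rel)
E
```

```text
end 122 (np.int64(156), np.int64(168), np.int64(76), np.int64(88)) [0.58113045 0.01768737 0.049     ] 0.04947006816758176 click [0.58141995 0.01941471 0.049     ]
s1 120 (np.int64(129), np.int64(141), np.int64(103), np.int64(113)) [0.54759978 0.03992603 0.049     ] 0.049501378573011734 click [0.5476536  0.04119069 0.049     ]
s2 97 (np.int64(140), np.int64(151), np.int64(200), np.int64(210)) [0.4432967  0.00903218 0.049     ] 0.04947040315588902 click [0.44192402 0.01001777 0.049     ]
len 0.10878217819072036 yaw 0.2879605761552611
[array([0.54661274, 0.00746346]), array([0.54681545, 0.00736248]), array([0.54798313, 0.00770834])]
O [0.54713711 0.00751142] seat [ 0.50398998 -0.00526846]
bar top 0.04187524623403216
((511.60540771484375, -43.18688201904297), (151.82418823242188, 130.7214813232422), 16.543643951416016)
coupon top 0.2116190573799259
clean end [ 0.57621383 -0.06644501  0.2109    ] [ 0.59036796 -0.11371859  0.2109    ] [ 0.5832909 -0.0900818  0.2109   ] yaw 0.2909144948332694 0.04934705029051738
clean end in tool(x,y_left) [0.0754678  0.00113622]
```

jog_arm(offset=[[-0.003,0.03,0],[-0.006,0.07,-0.01],[-0.01,0.102,-0.03],[-0.01,0.102,-0.06],[-0.01,0.102,-0.09],[-0.01,0.102,-0.12],[-0.01,0.102,-0.13],[-0.01,0.102,-0.13],[-0.01,0.102,-0.13],[-0.01,0.102,-0.13]], dr=[[0,0,0.003],[0,0,0.003],[0,0,0.003],[0,0,0.003],[0,0,0.003],[0,0,0.003],[0,0,0.003],[0,0,0.003],[0,0,0.003],[0,0,0.003]], gripper=[0.4,0.4,0.4,0.4,0.4,0.4,0.4,0.4,0.4,0.4])

```text
time_s: 4.45
eef_pos: [0.5037, -0.0097, 0.0762]
eef_rot: [[0.959, 0.282, 0.003], [0.282, -0.959, 0.0], [0.003, 0.001, -1.0]]
contact_force: [0.6, -0.5, -6.1]
finger_gap: 0.0498
grasp_force: 45.0
```

jog_arm(offset=[[0,0,0],[0,0,0],[0,0,0]], dr=[[0,0,0],[0,0,0],[0,0,0]], gripper=[0.4,0.4,0.4])

```text
time_s: 4.7
eef_pos: [0.5029, -0.0091, 0.0757]
eef_rot: [[0.959, 0.284, 0.002], [0.284, -0.959, -0.0], [0.002, 0.001, -1.0]]
contact_force: [-0.4, -0.4, -7.3]
finger_gap: 0.0494
grasp_force: 45.0
```

```bash
python3 - <<'E'
from h import *
o=get_obs();a,_=grab('wrist');save('w3',cv2.resize(a[:260],(800,406)))
print(o['time_s'],o['eef_pos'],np.arctan2(o['eef_rot'][1][0],o['eef_rot'][0][0]),o['eef_rot'][:,2],o['contact_force'])
E
```

```text
4.7 [ 0.50288858 -0.00914787  0.07574968] 0.28756732722051115 [ 2.07955302e-03 -1.45940565e-06 -9.99997838e-01] [-0.41134065 -0.44470957 -7.33389369]
```

View pics/w3.png

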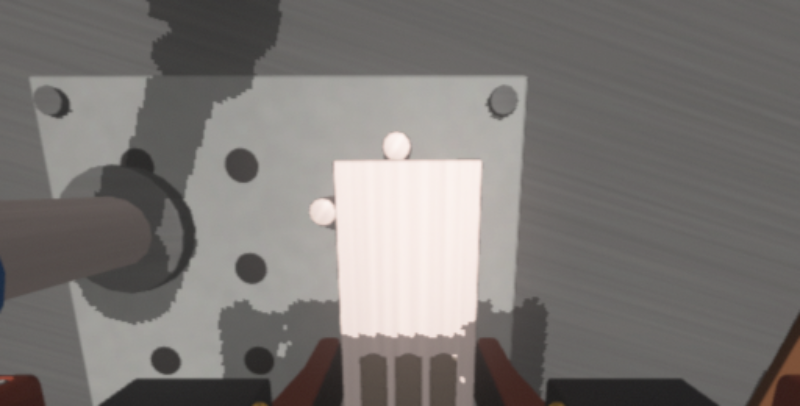

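The close view shows the end pin top at (396,146), the side pin top at (321,211), and the clean-end edge from (334,161) to (482,160).

```bash
python3 - <<'E'
from h import *
f=load('wrist');k=.64;y=.288;Ri=np.array([[np.cos(y),np.sin(y)],[-np.sin(y),np.cos(y)]])
e=ray(f,396*k,146*k,.049)[:2];s=ray(f,321*k,211*k,.049)[:2]
a,b=ray(f,334*k,161*k,.083),ray(f,482*k,160*k,.083);ce=((a+b)/2)[:2]
print(e,s,ce,np.linalg.norm(b-a))
print('clean end rel to fixture via end pin',Ri@(ce-e)+[.036,0],'via side',Ri@(ce-s)+[.01,.031])
print('TCP rel', Ri@(np.array([.5029,-.0091])-e)+[.036,0],Ri@(np.array([.5029,-.0091])-s)+[.01,.031])
E
```

```text
[0.58070445 0.01908927] [0.54703463 0.04204971] [0.57503862 0.01239084] 0.04946938382002376
clean end rel to fixture via end pin [ 0.02866493 -0.00481326] via side [ 0.02842645 -0.00539146]
TCP rel [-0.04660673 -0.00492906] [-0.04684522 -0.00550727]
```

jog_arm(offset=[[-0.002,0.0025,-0.005],[-0.002,0.0025,-0.012],[-0.002,0.0025,-0.019],[-0.002,0.0025,-0.024],[-0.002,0.0025,-0.027],[-0.002,0.0025,-0.028],[-0.002,0.0025,-0.029],[-0.002,0.0025,-0.03],[-0.002,0.0025,-0.03],[-0.002,0.0025,-0.03]], dr=[[0,0,0],[0,0,0],[0,0,0],[0,0,0],[0,0,0],[0,0,0],[0,0,0],[0,0,0],[0,0,0],[0,0,0]], gripper=[0.4,0.4,0.4,0.4,0.4,0.4,0.4,0.4,0.4,0.4])

```text
time_s: 5.58
eef_pos: [0.4995, -0.0066, 0.0456]
eef_rot: [[0.959, 0.284, -0.001], [0.284, -0.959, -0.0], [-0.001, 0.0, -1.0]]
contact_force: [-6.8, -0.0, 7.5]
finger_gap: 0.0495
grasp_force: 45.0
```

jog_arm(offset=[[0.001,0.0005,0.001],[0.0015,0.001,0.001],[0.002,0.0015,0.001],[0.0025,0.002,0.001],[0.0025,0.002,0.001],[0.0025,0.002,0.001]], dr=[[0,0,0],[0,0,0],[0,0,0],[0,0,0],[0,0,0],[0,0,0]], gripper=[0.4,0.4,0.4,0.4,0.4,0.4])

```text
time_s: 6.08
eef_pos: [0.5026, -0.005, 0.0457]
eef_rot: [[0.959, 0.284, -0.0], [0.284, -0.959, -0.0], [-0.0, 0.0, -1.0]]
contact_force: [-0.3, -1.9, -2.4]
finger_gap: 0.0493
grasp_force: 45.0
```

```bash
python3 - <<'E'
from h import *
o=get_obs();a,_=grab('wrist');save('w4',cv2.resize(a[40:200,150:350],(800,640))[:600])
print(o['time_s'],o['eef_pos'],o['contact_force'],o['wrist_torque'])
E
```

```text
6.0833 [ 0.50261422 -0.0049955   0.0456916 ] [-0.33120888 -1.89880345 -2.44538759] [-0.34905661  0.32788243  0.04958722]
```

View pics/w4.png

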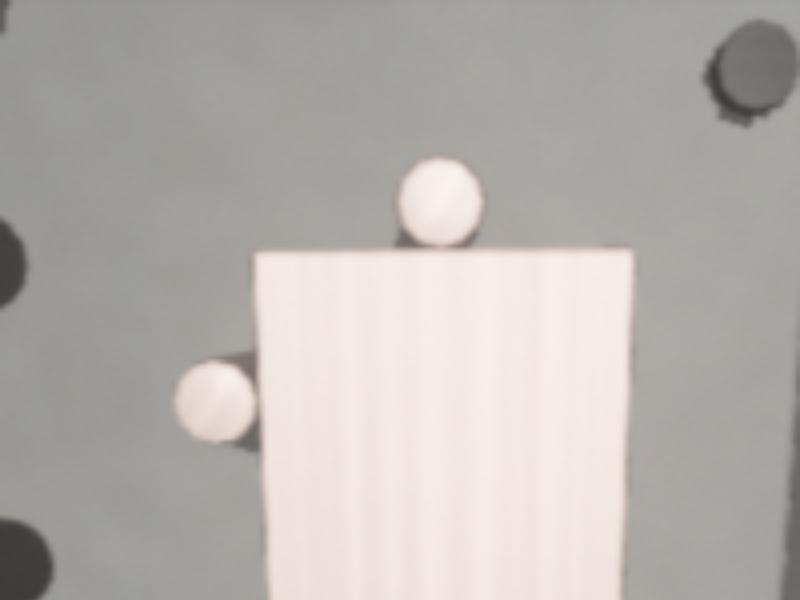

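The coupon's corner shows at (255,250), and the gaps to the end pin (440,202) and side pin (215,402) are both under 1 mm. I'll nudge it closer and release.

jog_arm(offset=[[0.0003,0.0006,0],[0.0006,0.0012,0],[0.0006,0.0012,0],[0.0006,0.0012,-0.0005],[0.0006,0.0012,-0.0005],[0.0006,0.0012,-0.0005],[0.0006,0.0012,-0.0005],[0.0006,0.0012,-0.0005]], dr=[[0,0,0],[0,0,0],[0,0,0],[0,0,0],[0,0,0],[0,0,0],[0,0,0],[0,0,0]], gripper=[0.4,0.4,0.4,0.4,0.7,0.8,0.8,0.8])

```text
time_s: 6.8
eef_pos: [0.504, -0.0027, 0.0455]
eef_rot: [[0.959, 0.284, 0.002], [0.284, -0.959, 0.001], [0.002, -0.0, -1.0]]
contact_force: [-0.8, 0.4, -0.2]
finger_gap: 0.0696
grasp_force: 0.0
```

jog_arm(offset=[[0,0,0.01],[0,0,0.04],[0,0,0.08],[0,0,0.12],[0,0,0.16],[0,0,0.2],[0,0,0.22],[0,0,0.22],[0,0,0.22]], dr=[[0,0,0],[0,0,0],[0,0,0],[0,0,0],[0,0,0],[0,0,0],[0,0,0],[0,0,0],[0,0,0]], gripper=[0.8,0.8,0.8,0.8,1,1,1,1,1])

```text
time_s: 7.55
eef_pos: [0.5039, -0.0031, 0.267]
eef_rot: [[0.959, 0.284, 0.004], [0.284, -0.959, 0.0], [0.004, 0.001, -1.0]]
contact_force: [0.2, 0.6, 0.1]
finger_gap: 0.0879
grasp_force: 0.0
```

```bash
python3 - <<'E'
from h import *
o=get_obs();a,_=grab('wrist');save('w5',cv2.resize(a,(800,600)))
print(o['time_s'],o['eef_pos'],np.arctan2(o['eef_rot'][1][0],o['eef_rot'][0][0]),o['q'])
E
```

```text
7.55 [ 0.50387084 -0.0031119   0.26696243] 0.2880358627747483 [ 0.07949708  0.16115734 -0.22100022  1.8936432   0.04010707  1.0873323
 -1.44001484]
```

View pics/w5.png

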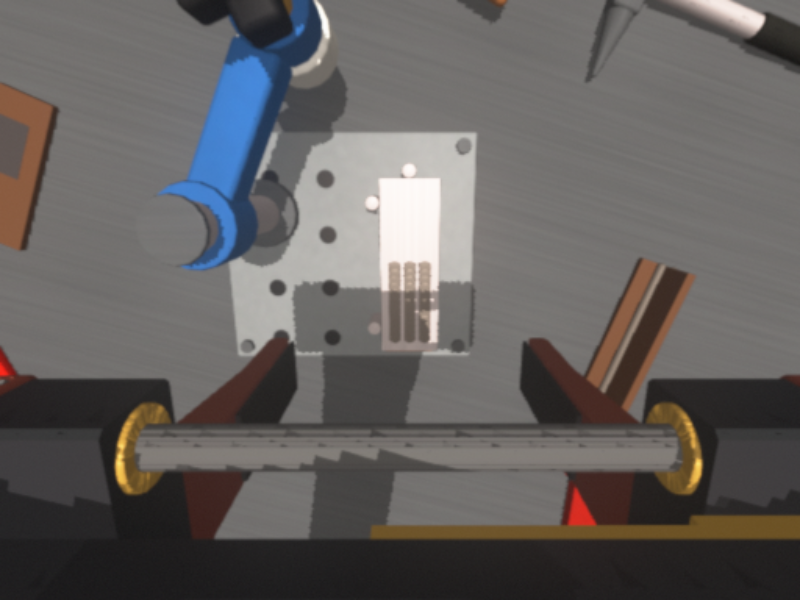

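The coupon is seated against the pins, with its end at (409,180). The open clamp arm runs from the column at (173,230) up to the head at about (285,40). Next I'll go above the cross grip.

jog_arm(offset=[[0.01,0.0,0.033],[0.03,0.02,0.033],[0.05,0.04,0.033],[0.07,0.06,0.033],[0.09,0.08,0.033],[0.11,0.1,0.033],[0.137,0.118,0.033],[0.137,0.118,0.033],[0.137,0.118,0.033],[0.137,0.118,0.033]], dr=[[0,0,0.12],[0,0,0.24],[0,0,0.36],[0,0,0.48],[0,0,0.6],[0,0,0.72],[0,0,0.84],[0,0,0.96],[0,0,1.08],[0,0,1.17]], gripper=[1,1,1,1,1,1,1,1,1,1])

```text
time_s: 8.43
eef_pos: [0.6395, 0.1151, 0.2952]
eef_rot: [[0.106, 0.994, -0.005], [0.994, -0.106, -0.0], [-0.001, -0.005, -1.0]]
contact_force: [-0.1, 0.1, -0.4]
finger_gap: 0.0879
grasp_force: 0.0
```

jog_arm(offset=[[0,0,0],[0,0,0]], dr=[[0,0,0],[0,0,0]], gripper=[1,1])

```text
time_s: 8.6
eef_pos: [0.6395, 0.1145, 0.2963]
eef_rot: [[0.115, 0.993, -0.003], [0.993, -0.115, -0.0], [-0.001, -0.003, -1.0]]
contact_force: [0.5, 0.0, 0.0]
finger_gap: 0.0881
grasp_force: 0.0
```

```bash
python3 - <<'E'
from h import *
o=get_obs();a,_=grab('wrist');save('w6',cv2.resize(a,(800,600)))
print(o['time_s'],o['eef_pos'],np.arctan2(o['eef_rot'][1][0],o['eef_rot'][0][0]),o['q'])
f=load('wrist');P=cloud(f);z=P[...,2];print([np.round(z[v,u],3) for u,v in [(256,190),(256,200),(250,210),(240,195)]])
m=(z>.19)&(z<.235);m[260:]=0;v,u=np.nonzero(m);print(m.sum(),u.min(),u.max(),v.min(),v.max(),cv2.minAreaRect((P[m][:,:2]*1000).astype(np.float32)))
E
```

```text
8.6 [0.6395123  0.11445709 0.29630936] 1.4552046129320406 [ 0.02886924  0.41577318 -0.42045334  1.50532791  0.1731295   1.26049902
 -0.52882044]
[np.float64(0.221), np.float64(0.224), np.float64(0.215), np.float64(0.193)]
2760 230 290 162 223 ((638.135498046875, 116.30087280273438), (53.46337127685547, 53.9164924621582), 84.58967590332031)
```

View pics/w6.png

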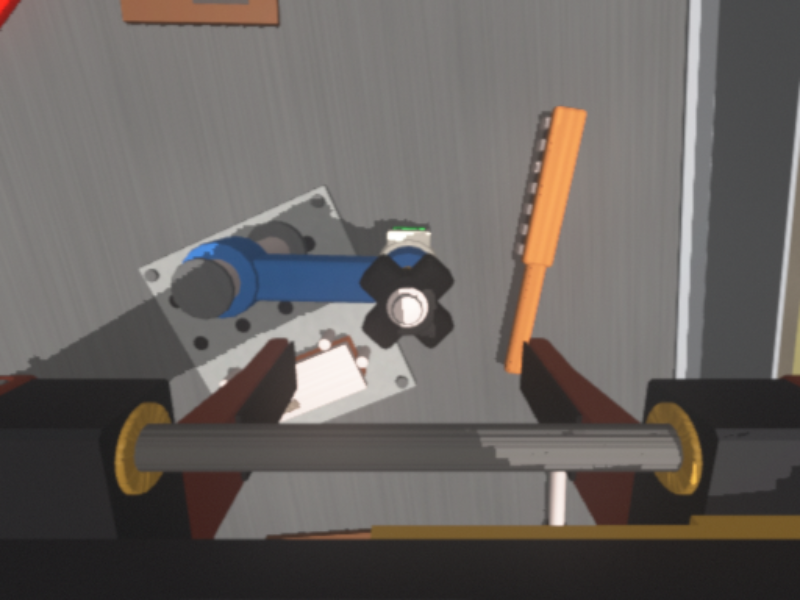

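The green tab shows flush at (410,229). The cross grip is centred at (407,303) with its lobes on the image diagonals. I'll rotate by 2.38 rad to line up with a lobe pair, then descend and grip.

jog_arm(offset=[[-0.0015,0.002,0],[-0.0015,0.002,0],[-0.0015,0.002,0],[-0.0015,0.002,0],[-0.0015,0.002,0],[-0.0015,0.002,0],[-0.0015,0.002,0],[-0.0015,0.002,0],[-0.0015,0.002,0],[-0.0015,0.002,0]], dr=[[0,0,0.12],[0,0,0.24],[0,0,0.36],[0,0,0.48],[0,0,0.6],[0,0,0.72],[0,0,0.84],[0,0,0.96],[0,0,1.08],[0,0,1.2]], gripper=[1,1,1,1,1,1,1,1,1,1])

```text
time_s: 9.48
eef_pos: [0.6384, 0.1165, 0.2977]
eef_rot: [[-0.887, 0.462, -0.001], [0.462, 0.887, -0.0], [0.0, -0.001, -1.0]]
contact_force: [0.5, 0.1, 0.2]
finger_gap: 0.088
grasp_force: 0.0
```

jog_arm(offset=[[0,0,0],[0,0,0],[0,0,0],[0,0,0],[0,0,0],[0,0,0],[0,0,0],[0,0,0],[0,0,0],[0,0,0]], dr=[[0,0,0.12],[0,0,0.24],[0,0,0.36],[0,0,0.48],[0,0,0.6],[0,0,0.72],[0,0,0.84],[0,0,0.96],[0,0,1.08],[0,0,1.18]], gripper=[1,1,1,1,1,1,1,1,1,1])

```text
time_s: 10.32
eef_pos: [0.6384, 0.1164, 0.2977]
eef_rot: [[-0.765, -0.644, -0.001], [-0.644, 0.765, -0.0], [0.001, 0.0, -1.0]]
contact_force: [-0.3, -0.6, -1.1]
finger_gap: 0.0876
grasp_force: 0.0
```

jog_arm(offset=[[0,0,0],[0,0,0]], dr=[[0,0,0],[0,0,0]], gripper=[1,1])

```text
time_s: 10.48
eef_pos: [0.6385, 0.1164, 0.2977]
eef_rot: [[-0.77, -0.638, -0.001], [-0.638, 0.77, -0.0], [0.001, 0.0, -1.0]]
contact_force: [0.4, -1.4, -0.2]
finger_gap: 0.0879
grasp_force: 0.0
```

```bash
python3 - <<'E'
from h import *
o=get_obs();a,_=grab('wrist')
print(o['time_s'],o['eef_pos'],np.arctan2(o['eef_rot'][1][0],o['eef_rot'][0][0])%(2*np.pi),o['q'])
f=load('wrist');P=cloud(f);z=P[...,2]
m=(z>.205)&(z<.218);m[260:]=0;m[:150]=0;m[:,:200]=0;m[:,310:]=0
Q=(P[m][:,:2]*1000).astype(np.float32);print(m.sum(),cv2.minAreaRect(Q))
d=Q-o['eef_pos'][:2]*1000;y=np.arctan2(o['eef_rot'][1][0],o['eef_rot'][0][0]);r=d@np.array([[np.cos(y),-np.sin(y)],[np.sin(y),np.cos(y)]]);print('tool-frame x range',np.percentile(r[:,0],[1,99]),'y',np.percentile(r[:,1],[1,99]))
t=np.arctan2(d[:,1]-d[:,1].mean(),d[:,0]-d[:,0].mean());R=np.hypot(*(d-d.mean(0)).T);w=R>18;print('lobe angle',np.angle(np.exp(4j*t[w]).mean())/4)
mt=(z>.2185)&(z<.23)&(np.hypot(P[...,0]-.638,P[...,1]-.116)<.02);print('spindle',P[mt].mean(0),mt.sum())
E
```

```text
10.4833 [0.63851635 0.11641823 0.29771212] 3.833143890598465 [ 0.33115967  0.52169761 -0.8975945   1.48506116  0.41208725  1.3338858
  1.66385414]
2229 ((637.16845703125, 115.50943756103516), (53.906742095947266, 53.35194396972656), 85.37437438964844)
tool-frame x range [-26.44401644  30.85007193] y [-28.52236478  28.45028623]
lobe angle 0.6939183782710413
spindle [0.63714678 0.11541799 0.22265434] 317
```

jog_arm(offset=[[-0.001,-0.0007,-0.03],[-0.001,-0.0007,-0.06],[-0.001,-0.0007,-0.09],[-0.001,-0.0007,-0.105],[-0.001,-0.0007,-0.111],[-0.001,-0.0007,-0.111],[-0.001,-0.0007,-0.111]], dr=[[0,0,0],[0,0,0],[0,0,0],[0,0,0],[0,0,0],[0,0,0],[0,0,0]], gripper=[1,1,1,1,1,1,1])

```text
time_s: 11.12
eef_pos: [0.6384, 0.1165, 0.1884]
eef_rot: [[-0.768, -0.641, 0.001], [-0.641, 0.768, 0.001], [-0.002, -0.0, -1.0]]
contact_force: [0.1, 1.3, 0.9]
finger_gap: 0.0878
grasp_force: 0.0
```

jog_arm(offset=[[0,0,0],[0,0,0],[0,0,0],[0,0,0],[0,0,0],[0,0,0]], dr=[[0,0,0],[0,0,0],[0,0,0],[0,0,0],[0,0,0],[0,0,0]], gripper=[0.6,0.6,0.6,0.6,0.6,0.6], squeeze=40)

```text
time_s: 11.62
eef_pos: [0.6385, 0.1156, 0.1878]
eef_rot: [[-0.768, -0.641, 0.002], [-0.641, 0.768, -0.0], [-0.001, -0.001, -1.0]]
contact_force: [2.1, -0.2, 2.5]
finger_gap: 0.06
grasp_force: 40.0
```

```bash
python3 - <<'E'
from h import *
o=get_obs();print(o['eef_pos'],o['contact_force'],o['wrist_torque'],o['q'])
c=np.array([.510,.132]);p=o['eef_pos'][:2];d=p-c;print(np.linalg.norm(d),np.arctan2(d[1],d[0]))
O=np.array([.547,.0075]);th=1.283+np.arctan2(d[1],d[0]);print(th)
for s in np.linspace(0.1,1,10):
    a=-s*1.2;r=np.array([[np.cos(a),-np.sin(a)],[np.sin(a),np.cos(a)]])@d;print(np.round(a,3),np.round(c+r-p,4))
E
```

```text
[0.6385322  0.1155864  0.18782692] [ 2.13226301 -0.22482351  2.53764367] [-0.08641816 -0.41026363  0.04725428] [ 0.30971262  0.60932131 -0.85391956  1.6142462   0.49432202  1.14564696
  1.60311022]
0.12957597738900856 -0.12701288950529324
1.1559871104947066
-0.12 [-0.0029 -0.0153]
-0.24 [-0.0076 -0.0301]
-0.36 [-0.014  -0.0442]
-0.48 [-0.0221 -0.0575]
-0.6 [-0.0317 -0.0697]
-0.72 [-0.0427 -0.0807]
-0.84 [-0.055  -0.0903]
-0.96 [-0.0683 -0.0983]
-1.08 [-0.0824 -0.1047]
-1.2 [-0.0973 -0.1093]
```

jog_arm(offset=[[-0.0012,-0.0077,0],[-0.0029,-0.0153,0],[-0.005,-0.0228,0],[-0.0076,-0.0301,0],[-0.0106,-0.0373,0],[-0.014,-0.0442,0],[-0.0179,-0.051,0],[-0.0221,-0.0575,0],[-0.0267,-0.0638,0],[-0.0317,-0.0697,0]], dr=[[0,0,-0.06],[0,0,-0.12],[0,0,-0.18],[0,0,-0.24],[0,0,-0.3],[0,0,-0.36],[0,0,-0.42],[0,0,-0.48],[0,0,-0.54],[0,0,-0.6]], gripper=[0.6,0.6,0.6,0.6,0.6,0.6,0.6,0.6,0.6,0.6])

```text
time_s: 12.45
eef_pos: [0.6072, 0.0475, 0.1878]
eef_rot: [[-0.996, -0.094, 0.003], [-0.094, 0.996, 0.003], [-0.004, 0.002, -1.0]]
contact_force: [5.2, 4.1, -1.8]
finger_gap: 0.0598
grasp_force: 40.0
```

```bash
python3 - <<'E'
from h import *
o=get_obs();print(o['eef_pos'],np.arctan2(o['eef_rot'][1][0],o['eef_rot'][0][0])%(2*np.pi),o['contact_force'],o['wrist_torque'],o['q'])
c=np.array([.510,.132]);p=o['eef_pos'][:2];d=p-c;print(np.linalg.norm(d),1.283+np.arctan2(d[1],d[0]))
E
```

```text
[0.60724499 0.04746797 0.1878383 ] 3.235247097594046 [ 5.21233928  4.05829773 -1.7638103 ] [ 0.48824451 -1.02045032 -0.18141485] [ 0.3670008   0.50378365 -0.7393594   1.7191349   0.37964002  1.06340898
  1.16743487]
0.1288497223477791 0.5674252656319667
```

jog_arm(offset=[[-0.0054,-0.0057,0],[-0.011,-0.011,0],[-0.017,-0.016,0],[-0.0233,-0.0206,0],[-0.0299,-0.0248,0],[-0.0366,-0.0286,0],[-0.0436,-0.032,0],[-0.0507,-0.035,0],[-0.06,-0.0382,0],[-0.0615,-0.0386,0]], dr=[[0,0,-0.06],[0,0,-0.12],[0,0,-0.18],[0,0,-0.24],[0,0,-0.3],[0,0,-0.36],[0,0,-0.42],[0,0,-0.48],[0,0,-0.56],[0,0,-0.57]], gripper=[0.6,0.6,0.6,0.6,0.6,0.6,0.6,0.6,0.6,0.6])

```text
time_s: 13.28
eef_pos: [0.5465, 0.009, 0.1878]
eef_rot: [[-0.889, 0.459, 0.007], [0.459, 0.889, 0.003], [-0.005, 0.005, -1.0]]
contact_force: [14.1, 5.1, -11.4]
finger_gap: 0.0595
grasp_force: 40.0
```

jog_arm(offset=[[-0.001,-0.0003,0],[-0.001,-0.0003,0],[-0.001,-0.0003,0]], dr=[[0,0,0],[0,0,0],[0,0,0]], gripper=[0.6,0.6,0.6])

```text
time_s: 13.53
eef_pos: [0.5466, 0.009, 0.1878]
eef_rot: [[-0.89, 0.456, 0.007], [0.456, 0.89, 0.003], [-0.005, 0.006, -1.0]]
contact_force: [13.3, 3.9, -7.1]
finger_gap: 0.0599
grasp_force: 40.0
```

```bash
python3 - <<'E'
from h import *
o=get_obs();print(o['eef_pos'],np.arctan2(o['eef_rot'][1][0],o['eef_rot'][0][0])%(2*np.pi),o['contact_force'],o['wrist_torque'],o['q'])
c=np.array([.510,.132]);p=o['eef_pos'][:2];d=p-c;print(np.linalg.norm(d),1.283+np.arctan2(d[1],d[0]))
E
```

```text
[0.54660133 0.00899901 0.18783962] 2.6684510800349868 [13.29201092  3.88126223 -7.11577615] [ 0.35530987 -2.14888899 -0.22835033] [ 0.39075793  0.3715859  -0.64286618  1.87152144  0.26392     0.97666982
  0.73061874]
0.12833121183797064 0.0014290881543161937
```

jog_arm(offset=[[0.001,0.0003,0],[0.001,0.0003,0],[0.001,0.0003,0],[0.001,0.0003,0],[0.001,0.0003,0],[0.001,0.0003,0],[0.001,0.0003,0],[0.001,0.0003,0],[0.001,0.0003,0],[0.001,0.0003,0]], dr=[[0,0,-0.1],[0,0,-0.2],[0,0,-0.3],[0,0,-0.4],[0,0,-0.5],[0,0,-0.6],[0,0,-0.7],[0,0,-0.8],[0,0,-0.9],[0,0,-1.0]], gripper=[0.6,0.6,0.6,0.6,0.6,0.6,0.6,0.6,0.6,0.6])

```text
time_s: 14.37
eef_pos: [0.5468, 0.0091, 0.1878]
eef_rot: [[-0.094, 0.996, 0.005], [0.996, 0.094, 0.002], [0.002, 0.005, -1.0]]
contact_force: [9.2, 2.3, -3.1]
finger_gap: 0.0597
grasp_force: 40.0
```

jog_arm(offset=[[0,0,0],[0,0,0],[0,0,0],[0,0,0],[0,0,0],[0,0,0],[0,0,0],[0,0,0],[0,0,0],[0,0,0]], dr=[[0,0,-0.1],[0,0,-0.2],[0,0,-0.3],[0,0,-0.4],[0,0,-0.5],[0,0,-0.6],[0,0,-0.7],[0,0,-0.8],[0,0,-0.9],[0,0,-0.9]], gripper=[0.6,0.6,0.6,0.6,0.6,0.6,0.6,0.6,0.6,0.6])

```text
time_s: 15.2
eef_pos: [0.547, 0.009, 0.1878]
eef_rot: [[0.722, 0.691, 0.005], [0.691, -0.722, 0.002], [0.005, 0.002, -1.0]]
contact_force: [7.6, 2.4, -3.8]
finger_gap: 0.06
grasp_force: 40.0
```

```bash
python3 - <<'E'
from h import *
o=get_obs();a,_=grab('wrist');save('w7',cv2.resize(a,(800,600)))
print(o['eef_pos'],np.arctan2(o['eef_rot'][1][0],o['eef_rot'][0][0]),o['contact_force'],o['wrist_torque'],o['q'])
E
```

```text
[0.54700621 0.00898692 0.18780586] 0.7635625955305166 [ 7.58168103  2.43855402 -3.76044858] [ 0.39236728 -1.49601376 -0.17732122] [ 0.09737059  0.31856108 -0.2761743   1.88857516  0.1046592   0.94280359
 -1.03395851]
```

View pics/w7.png

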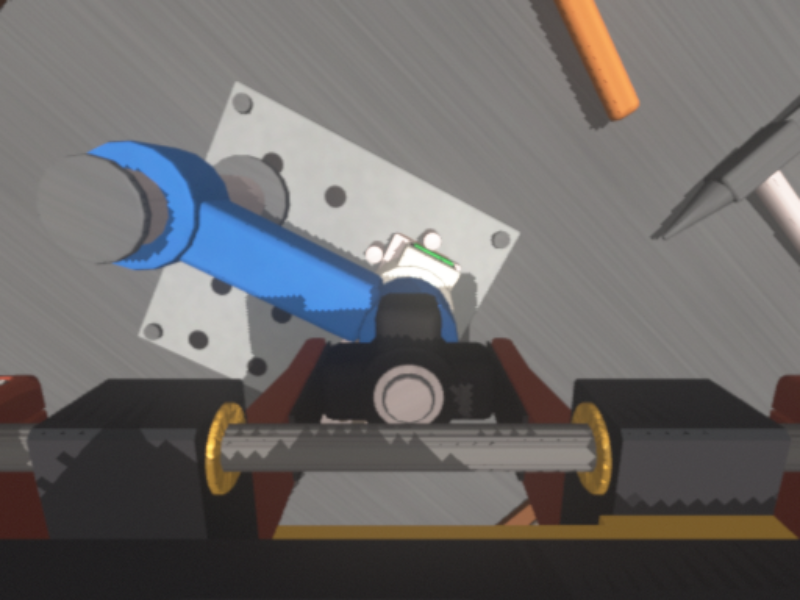

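The tab's green edge is still flush at (433,254), and the arm is at its stop over the coupon. I'll turn in small steps and track the green area numerically.

```bash
cat > g.py <<'E'
from h import *
o=get_obs();a,_=grab('wrist');f=load('wrist')
h=cv2.cvtColor(a,cv2.COLOR_RGB2HSV);m=(h[...,0]>40)&(h[...,0]<85)&(h[...,1]>90);m[250:]=0;m[:,:120]=0;m[:,420:]=0
v,u=np.nonzero(m);P=cloud(f)[m];y=.288
q=(P[:,:2]-[.547,.008])@np.array([[np.cos(y),-np.sin(y)],[np.sin(y),np.cos(y)]])
print(round(o['time_s'],2),'green',m.sum(),'tab fixture x p95',np.percentile(q[:,0],[50,95]) if len(q) else None,'z',np.median(P[:,2]) if len(q) else None,'yaw',np.arctan2(o['eef_rot'][1][0],o['eef_rot'][0][0]),'F',o['contact_force'].round(1),'tz',o['wrist_torque'][2].round(3),'q7',o['q'][6].round(2))
E
python3 g.py
```

```text
15.25 green 50 tab fixture x p95 [0.03266414 0.03354627] z 0.09415110959095113 yaw 0.7672401806547182 F [ 8.9  2.6 -4.4] tz -0.077 q7 -1.03
```

jog_arm(offset=[[0,0,0],[0,0,0],[0,0,0],[0,0,0]], dr=[[0,0,-0.1],[0,0,-0.2],[0,0,-0.3],[0,0,-0.3]], gripper=[0.6,0.6,0.6,0.6])

```text
time_s: 15.63
eef_pos: [0.5471, 0.0089, 0.1878]
eef_rot: [[0.894, 0.447, 0.006], [0.447, -0.894, 0.002], [0.006, 0.001, -1.0]]
contact_force: [8.4, 2.0, -4.7]
finger_gap: 0.0599
grasp_force: 40.0
```

```bash
python3 g.py
```

```text
15.63 green 55 tab fixture x p95 [0.03273534 0.03351808] z 0.09326615110484443 yaw 0.46357758290180423 F [ 8.4  2.  -4.7] tz -0.083 q7 -1.31
```

jog_arm(offset=[[0,0,0],[0,0,0],[0,0,0],[0,0,0]], dr=[[0,0,-0.1],[0,0,-0.2],[0,0,-0.3],[0,0,-0.3]], gripper=[0.6,0.6,0.6,0.6])

```text
time_s: 16.02
eef_pos: [0.5471, 0.0089, 0.1878]
eef_rot: [[0.987, 0.163, 0.005], [0.163, -0.987, 0.001], [0.006, -0.001, -1.0]]
contact_force: [9.9, 1.9, -3.7]
finger_gap: 0.0596
grasp_force: 40.0
```

```bash
python3 g.py
```

```text
16.02 green 49 tab fixture x p95 [0.03277257 0.0334316 ] z 0.09243923921202801 yaw 0.16368522324455834 F [ 9.9  1.9 -3.7] tz -0.104 q7 -1.6
```

jog_arm(offset=[[0,0,0],[0,0,0],[0,0,0],[0,0,0]], dr=[[0,0,-0.1],[0,0,-0.2],[0,0,-0.3],[0,0,-0.3]], gripper=[0.6,0.6,0.6,0.6])

```text
time_s: 16.4
eef_pos: [0.5471, 0.0088, 0.1878]
eef_rot: [[0.991, -0.136, 0.005], [-0.136, -0.991, 0.001], [0.005, -0.002, -1.0]]
contact_force: [8.1, 2.1, -4.1]
finger_gap: 0.0596
grasp_force: 40.0
```

```bash
python3 g.py
```

```text
16.4 green 556 tab fixture x p95 [0.04084608 0.04893063] z 0.09207802856740294 yaw -0.13635692229368213 F [ 8.1  2.1 -4.1] tz -0.09 q7 -1.88
```

The green area jumped from 49 to 556 px and the tab face moved out by about 16 mm, so the tab has popped. I'll release and retreat.

jog_arm(offset=[[0.0005,0,0],[0.0005,0,0],[0.0005,0,0],[0.0005,0,0],[0.0005,0,0],[0.0005,0,0]], dr=[[0,0,0],[0,0,0],[0,0,0],[0,0,0],[0,0,0],[0,0,0]], gripper=[1,1,1,1,1,1])

```text
time_s: 16.95
eef_pos: [0.5448, 0.0076, 0.1871]
eef_rot: [[0.991, -0.132, -0.0], [-0.132, -0.991, -0.0], [-0.0, 0.0, -1.0]]
contact_force: [0.1, -0.0, 0.5]
finger_gap: 0.088
grasp_force: 0.0
```

jog_arm(offset=[[0,0,0.02],[0,0,0.05],[0,0,0.08],[0,0,0.11],[0,0,0.13],[0,0,0.13],[0,0,0.13]], dr=[[0,0,0],[0,0,0],[0,0,0],[0,0,0],[0,0,0],[0,0,0],[0,0,0]], gripper=[1,1,1,1,1,1,1])

```text
time_s: 17.53
eef_pos: [0.5454, 0.0076, 0.3181]
eef_rot: [[0.991, -0.132, 0.002], [-0.132, -0.991, 0.0], [0.002, -0.0, -1.0]]
contact_force: [-0.8, 0.3, -2.6]
finger_gap: 0.0876
grasp_force: 0.0
```

```bash
python3 g.py; python3 - <<'E'
from h import *
f=load('wrist');save('w8',cv2.resize(f['im'],(800,600)))
E
```

```text
17.53 green 248 tab fixture x p95 [0.04048436 0.04821423] z 0.09206861951576023 yaw -0.13234179489340486 F [-0.8  0.3 -2.6] tz 0.034 q7 -1.85
```

View pics/w8.png

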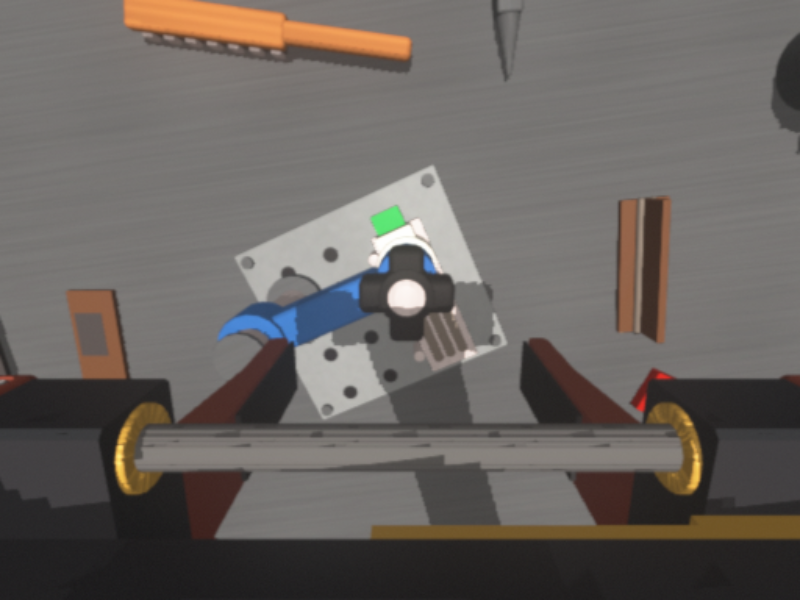

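The tab stands out at (387,219). The arm is closed over the coupon and the grip at (407,297) is free. I'm handing the job in.

```bash
python3 -c "
from station import *
print(close_job())"
```

```text
the job is handed in; nothing more can be done
None
```

I handed the job in at about 17.5 s: the coupon is seated against the pins, the clamp arm is at its stop, the tab popped out within the last 0.3 rad of turning, and the robot is clear; the hand-in returned no verdict.

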